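# Refill the breakfast-bar canister dispenser in order

## Robot

A 6-joint arm with a two-finger parallel gripper is mounted at the origin on the work surface. World frame = base frame: x ahead of the robot, y to its left, z up, the work surface at z = 0. Lengths are in mm, angles in rad, forces in N, time in s.
With the tool pointing down it reaches from about 350 to 800 mm from the base axis. Payload 7.3 kg.
Tool frame: the origin (TCP) lies on the centre line of the jaws, within the pads' length; the fingertips stand 11 mm ahead of it and the grasp point (between the pads) lies 8 mm behind it; z points along the fingers, y is the direction in which the jaws open and shut (so a half turn about z gives the same grasp; the last joint's range is limited). The gripper opens to 85 mm and grips with 20 to 120 N. Pads are 22 mm wide; open, the fingers measure 114 mm over their backs; the gripper's body (76 mm by 85 mm) begins 54 mm behind the grasp point. The pads swing forward as they close: fully open they stand 13 mm farther back than shut.
Start: joints at [1.156, 0.342, 1.524, -0, 1.275, -0.146], TCP at [139.411, 506.17, 242.322] pointing down, gripper open.
Joint ranges: [-2.53, 2.53], [-0.77, 2.02], [0.04, 2.7], [-1, 4.14], [0.28, 2.66], [-3.11, 3.11]. Speed limits (rad/s): [2.57, 2.57, 3.14, 3.14, 3.14, 3.14].

## Interface

Orientations are given as a unit quaternion [x, y, z, w].
In Python, from workcell import manip, ungrasp, grab, kin, eyes, order, finder gives the robot as it stands. Calls block until the motion is done:
- manip.goto(position, orientation): joint-space move of the TCP to a pose.
- manip.move_l(position, orientation=None, velocity=150, threshold=None): straight line of the TCP; orientation=None keeps the orientation; velocity is the mean speed in mm/s. With threshold (N) it stops when the force on the tool has changed by that much, and returns True; else False.
- manip.goto_joints(angles): joint-space move.
- ungrasp() and grab(squeeze=None): open the fingers fully, or close them until they stop; squeeze is the grip in N (None keeps the last).
- manip.pause(seconds).
- kin.ik(position, orientation): joint angles nearest the present ones, or None.
- manip.observe(): the state.
- eyes.camera(name): name is "scene" or "top"; returns a dict with "color" (384x512x3 uint8, red, green, blue), "fx", "fy", "cx", "cy" (pixels), "D" ([k1, k2, p1, p2, k3] as OpenCV has them; the pictures are not rectified), "rvec" (rotation vector, rad) and "tvec" (3), from world to camera coordinates, as OpenCV has them. Camera axes: x right, y down, z forward; pixel columns grow to the right and rows downward; lengths in mm; the calibration is good to about 2 mm. A picture is of the moment at which its call begins. There is no depth.
A pose or a line that the arm cannot do raises manip.PlanningError and nothing moves.
- order.close_job(): hands the job in, once; it reports no verdict.
Trained networks look in the newest picture that a camera, given by its name, has taken for a name from the list of things; names that differ only in an ending like _2 or _b are one class to them, and where a whole thing is asked for, a point or a joint stands for the part that bears it (a point fixed in the world has none). Each returns a list of dicts, best first, with "conf" (0 to 1); they miss things now and then, are a little off and sometimes report something else, mostly with a low value. They report only what shows in the picture. A call takes as long as a camera call. They do not tell look-alikes from the thing itself.
- finder.look_for(camera, query): "uv" ([column, row] in pixels, amid what is visible of it).
- finder.regions_of(camera, query): "pixels" (384x512 bool, what is visible of it) and "uv" ([column, row] in pixels, amid what is visible of it).
The state is a dict: "time_s": time; "joint_positions": joint angles; "qd": joint speeds; "joint_torque": joint torques, N m; "position": TCP position; "ee_rot": TCP orientation; "ft_force": force on the tool from outside, world axes, zero at the start; "torque": the same for the moment, N m; "gripper_width": opening from 0.0 (shut) to 1.0 (fully open).
Only numpy, scipy, OpenCV 4.12 (cv2) and the standard library are available. Lean on these libraries where they do the work, as an engineer would, in place of code of your own. Each camera call takes 0.05 s, during which the arm holds its last target.

## Task

Refill the gravity-feed dispenser on the breakfast bar so that guests get oats first and corn flakes second: take the canister with the white band (oats) from the tray and lay it crosswise in the upper, open end of the sloping channel so that it rolls down to the red stop, then load the canister with the orange band (corn flakes) the same way so that it comes to rest behind the first. Leave the canister with the dark brown band in the tray.

Things in the scene. Friction and masses are not known exactly. Their poses are not given: they have to be found in the camera images.
- oats_mid (a point): Centre of the oats canister: a closed cardboard cylinder with steel ends and a WHITE band round its middle, 50 mm in diameter, 76 mm long, about 0.1 kg, lying on its side. Its own y axis is the cylinder's axis (either end may lead; the ends are alike). It lies in the wooden tray, its axis 40 mm above the table.
- flakes_mid (a point): Centre of the corn-flakes canister: same shape and size, ORANGE band. Its own y axis is the cylinder's axis.
- cocoa_mid (a point): Centre of the cocoa canister: same shape and size, DARK BROWN band; it stays in the tray. The three lie end to end in random order in a fixed light-wood tray (base 70 x 310 mm, 8 mm thick), 100 mm from centre to centre. Both long sides of each are free for fingers: the tray's groove reaches only 22 mm to either side of the axis.
- magazine_load (a point): Loading point of the fixed dispenser, on its channel's floor midway between the walls. x level, pointing down the channel to the red stop; y across it (canisters lie with their axis along y); z up. Floor slopes down 14 degrees to +x, 92 mm wide inside, upper end open 68 mm behind this point. Slippery walls 36 mm high, here with outward-flared guides above, to 63 mm above the floor.
- magazine_stop (a point): Foot of the red stop (28 mm high) at the channel's low end, mid-width, 194 mm ahead of the loading point; axes alike. A wire guard 61 mm above the floor covers the last 125 mm; canisters laid in at the loading point roll on under it by themselves. Centres come to rest 176 mm (first, 18 mm lower) and 127 mm (second, 6 mm lower) ahead of the loading point.
There are look-alikes about, which are no part of the job. What is shaped like the part that bears oats_mid but pink or turquoise is not meant. What is shaped like the part that bears flakes_mid but turquoise or yellow is not meant.

How it is judged (in metres and radians):
On the way, in this order (a step that is already met when the one before it is completed fails the run):
1. the oats canister rests against the red stop, crosswise in the channel, before the corn flakes is behind it (x of oats_mid in the frame of magazine_load between 0.156 and 0.196 m and y of oats_mid in the frame of magazine_load between -0.02 and 0.02 m and z of oats_mid in the frame of magazine_load between -0.038 and 0.002 m and angle between the y axis of oats_mid and the y axis of magazine_load, either way round below 0.35 rad and distance between flakes_mid and magazine_load above 0.15 m), for 0.2 s.
2. the corn-flakes canister rests behind it (x of oats_mid in the frame of magazine_load between 0.156 and 0.196 m and y of oats_mid in the frame of magazine_load between -0.02 and 0.02 m and z of oats_mid in the frame of magazine_load between -0.038 and 0.002 m and angle between the y axis of each of oats_mid, flakes_mid and the y axis of magazine_load, either way round below 0.35 rad and x of flakes_mid in the frame of magazine_load between 0.107 and 0.147 m and y of flakes_mid in the frame of magazine_load between -0.02 and 0.02 m and z of flakes_mid in the frame of magazine_load between -0.026 and 0.014 m), for 0.2 s.
At the end, for the whole second after the job is handed in: Both lie crosswise in the channel (within 20 degrees): oats at the red stop, corn flakes behind it, each centre within 20 mm of its resting place (176 and 127 mm ahead of the loading point, 18 and 6 mm below it) along, across and in height. Cocoa within 30 mm of its start (all of step 2 and distance of cocoa_mid from where it was at the start of the episode below 0.03 m); the robot touches nothing.
It fails at once if the cocoa canister is taken out of its place in the tray (moved by more than 50 mm) (distance of cocoa_mid from where it was at the start of the episode above 0.05 m).
It also fails if it takes over 56 s, if anything falls off the work surface, if the arm or the gripper's body presses on something with over 40 N, if the wrist force passes 120 N, or if a joint passes its speed limit or range.

## Working session

There is one attempt and no reset: what is moved stays moved. The work goes in short steps, each a Python script; the robot and the scene stay as the last script left them, time stands still between calls to the robot, and variables do not carry over. Pictures are saved under pics/ and viewed, and the job is handed in when it is done.

```bash
mkdir -p pics; ls; python3 - <<'E'
from workcell import manip, ungrasp, grab, kin, eyes, order, finder
import cv2, numpy as np
for n in ("scene","top"):
    c=eyes.camera(n); cv2.imwrite(f"pics/{n}0.png",cv2.resize(c["color"][:,:,::-1],None,fx=1.5,fy=1.5))
    R=cv2.Rodrigues(np.array(c["rvec"],float))[0]; print(n,c["fx"],c["cx"],c["cy"],c["D"],(-R.T@np.array(c["tvec"]).ravel()).round())
    for q in ("oats_mid","flakes_mid","cocoa_mid","magazine_load","magazine_stop"):
        try: print(q,[(np.round(d["uv"]).tolist(),round(d["conf"],2)) for d in finder.look_for(n,q)])
        except Exception as e: print(q,e)
print(manip.observe())
E
```

```text
pics
scene 375.1253836002158 261.20631646542876 191.83775667566653 [-0.07355231  0.          0.          0.          0.        ] [1272.  122.  956.]
oats_mid [([258.0, 184.0], 0.84), ([297.0, 210.0], 0.73), ([273.0, 160.0], 0.63)]
flakes_mid [([174.0, 152.0], 0.85), ([236.0, 153.0], 0.6)]
cocoa_mid [([233.0, 172.0], 0.63)]
magazine_load [([372.0, 235.0], 0.87)]
magazine_stop [([373.0, 228.0], 0.72)]
top 458.2323273981204 264.1743516935648 190.28904822177756 [0.05636135 0.         0.         0.         0.        ] [ 462.  -95. 1336.]
oats_mid [([268.0, 268.0], 0.9), ([225.0, 198.0], 0.74)]
flakes_mid [([391.0, 241.0], 0.79), ([344.0, 223.0], 0.69)]
cocoa_mid [([303.0, 221.0], 0.65)]
magazine_load [([133.0, 188.0], 0.86), ([271.0, 221.0], 0.66)]
magazine_stop [([134.0, 189.0], 0.6)]
{'time_s': 0.6, 'joint_positions': array([ 1.15601481e+00,  3.41990807e-01,  1.52411315e+00,  2.15713201e-05,
        1.27537848e+00, -1.46061054e-01]), 'qd': array([-0.00111453, -0.00030555,  0.00026489, -0.00176197,  0.00113675,
       -0.00125987]), 'joint_torque': array([-1.08406548e-03, -4.33362436e+01, -2.46188074e+01, -1.98966995e-04,
        4.08402066e-04,  4.79176464e-06]), 'position': array([139.39746388, 506.17489128, 242.32168569]), 'ee_rot': array([1.33959449e-01, 9.90986813e-01, 5.58096568e-05, 5.33572339e-06]), 'ft_force': array([ 0.61348169, -0.67838944,  0.03021849]), 'torque': array([-0.02686017, -0.0149033 , -0.00952646]), 'gripper_width': 1.0013218054129516}
```

View pics/scene0.png

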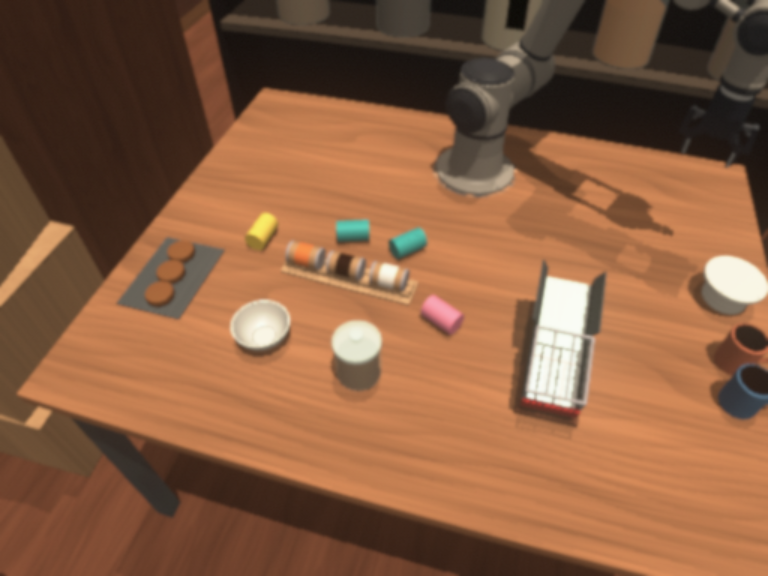

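View pics/top0.png

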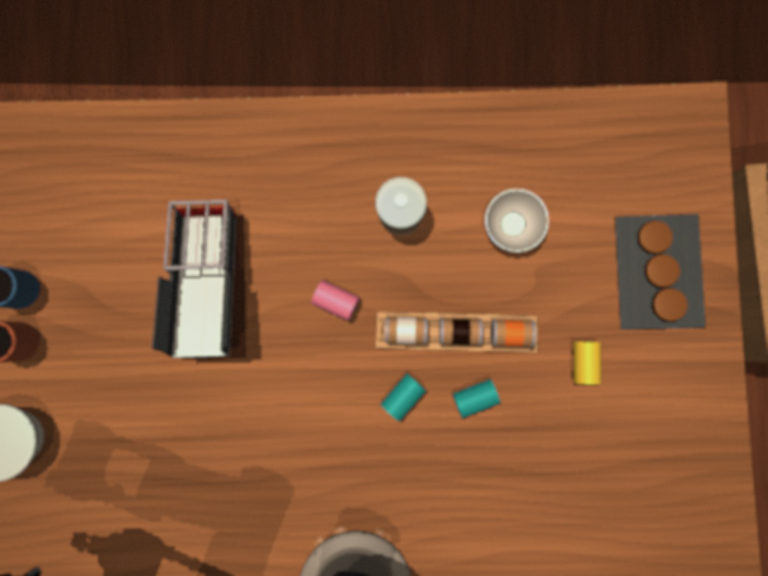

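The top view shows the tray row as white at (405,331), brown at (461,331) and orange at (514,333), in 1.5x pixels. The pink, turquoise and yellow cylinders are lying loose on the table. The dispenser is at (200,280), with the red stop at the far end. I'll enlarge both areas.

```bash
python3 - <<'E'
from workcell import eyes
import cv2, numpy as np, pickle
cs={n:eyes.camera(n) for n in("top","scene")}
pickle.dump(cs,open("cams.pkl","wb"))
def crop(n,x0,y0,x1,y1,s):
    im=cs[n]["color"][y0:y1,x0:x1,::-1]; im=cv2.resize(im,None,fx=s,fy=s,interpolation=cv2.INTER_CUBIC)
    for x in range((x0+9)//10*10,x1,10): cv2.putText(im,str(x),(int((x-x0+.5)*s),10),0,.35,(255,255,0),1); cv2.line(im,(int((x-x0+.5)*s),12),(int((x-x0+.5)*s),18),(255,255,0),1)
    for y in range((y0+9)//10*10,y1,10): cv2.putText(im,str(y),(0,int((y-y0+.5)*s)),0,.35,(255,255,0),1); cv2.line(im,(22,int((y-y0+.5)*s)),(28,int((y-y0+.5)*s)),(255,255,0),1)
    return im
cv2.imwrite("pics/c_top_mag.png",crop("top",90,125,180,245,5))
cv2.imwrite("pics/c_sc_mag.png",crop("scene",335,165,420,285,5))
a=crop("top",240,195,370,245,6);b=crop("scene",180,150,290,205,6)
w=max(a.shape[1],b.shape[1])
cv2.imwrite("pics/c_tray.png",cv2.resize(np.vstack([cv2.copyMakeBorder(i,0,0,0,w-i.shape[1],0) for i in(a,b)]),(w*1,a.shape[0]+b.shape[0]))[:600])
E
```

```text
(no output)
```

View pics/c_top_mag.png

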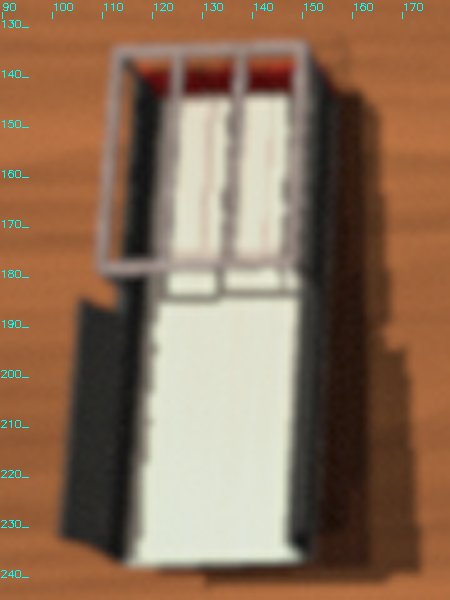

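View pics/c_sc_mag.png

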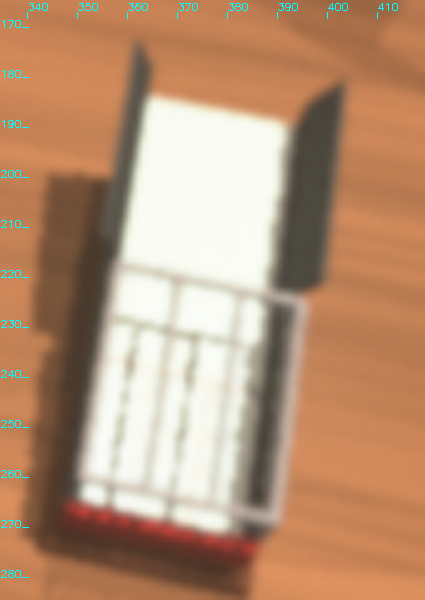

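View pics/c_tray.png

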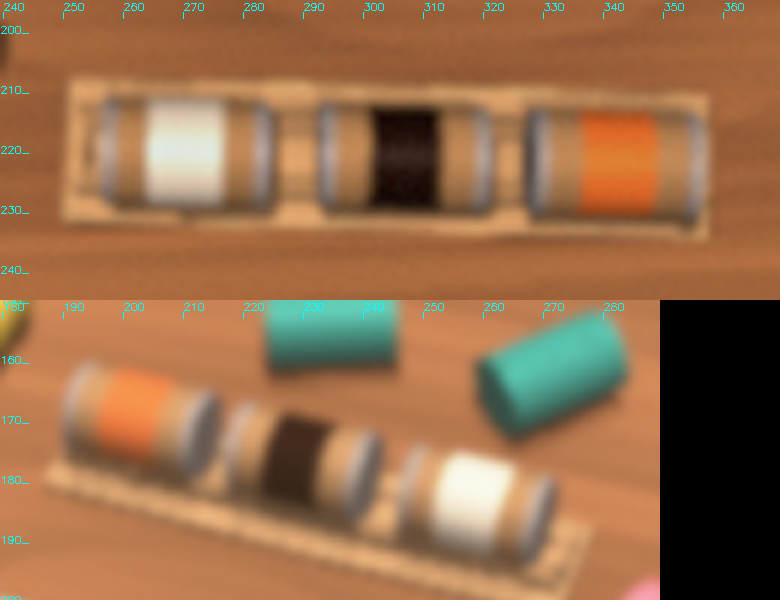

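```bash
cat > h.py <<'E'
import pickle,cv2,numpy as np
cs=pickle.load(open("cams.pkl","rb"))
def K(c): return np.array([[c["fx"],0,c["cx"]],[0,c["fy"],c["cy"]],[0,0,1]])
def ray(n,uv):
    c=cs[n]; R=cv2.Rodrigues(np.array(c["rvec"],float))[0]; t=np.array(c["tvec"],float).ravel()
    p=cv2.undistortPoints(np.array([[uv]],float),K(c),np.array(c["D"],float))[0,0]
    d=R.T@np.array([p[0],p[1],1]); return -R.T@t,d/np.linalg.norm(d)
def onz(n,uv,z): o,d=ray(n,uv); return o+d*(z-o[2])/d[2]
def tri(a,b):
    o1,d1=ray("top",a);o2,d2=ray("scene",b)
    A=np.array([d1,-d2]).T; s=np.linalg.lstsq(A,o2-o1,rcond=None)[0]
    p,q=o1+s[0]*d1,o2+s[1]*d2; return (p+q)/2,np.linalg.norm(p-q)
def proj(n,P):
    c=cs[n]; return cv2.projectPoints(np.atleast_2d(np.array(P,float)),np.array(c["rvec"],float),np.array(c["tvec"],float),K(c),np.array(c["D"],float))[0][:,0]
E
python3 - <<'E'
from h import *; np.set_printoptions(suppress=True,precision=1)
for k,a,b in(("upper +y floor",(115.5,237),(390,189)),("guard back+y",(109,178.5),(393,225)),("guard fwd +y",(112.5,135),(389.5,268.5)),("guard fwd -y",(149.5,134),(351.5,260)),("guard back -y",(149,177),(358.5,218)),("flare top +y up",(101,232),(402,181))):
    print(k,*tri(a,b))
g=cs
def cen(n,f,box):
    im=cs[n]["color"].astype(int); x0,y0,x1,y1=box; s=im[y0:y1,x0:x1]; m=f(s).astype('uint8'); k,l,st,c=cv2.connectedComponentsWithStats(m); i=1+st[1:,4].argmax(); return c[i]+[x0,y0],st[i]
R=(240,195,370,245)
for n,f in(("white",lambda s:(s.min(2)>150)),("brown",lambda s:(s.max(2)<75)),("orange",lambda s:(s[:,:,0]>190)&(s[:,:,2]<75)&(s[:,:,1]<140))):
    c,st=cen("top",f,R); print(n,c,st,onz("top",c,40),onz("top",c,60))
print("tray corners",[onz("top",u,8) for u in((251,208.5),(250.5,231.5),(357.5,211),(357.5,234))])
print("can ends",[onz("top",u,40) for u in((256,220),(284,220),(327.5,221),(355,221))])
E
```

```text
upper +y floor [445.3 300.6 108.1] 9.659759008784249
guard back+y [599.  310.9 130.3] 8.294470804272269
guard fwd +y [720.5 313.7 100.9] 3.20411505962554
guard fwd -y [721.  214.5 100.1] 2.6920662929834664
guard back -y [600.1 212.  127.4] 1.0863891314787906
flare top +y up [459.5 320.  164.7] 6.648741617068044
white [270.3 219.5] [ 24  18  13  14 167] [ 480.3 -106.9   40. ] [ 480.1 -106.7   60. ]
brown [307.2 221.2] [ 61  18  12  17 179] [ 472.8 -210.5   40. ] [ 472.7 -208.7   60. ]
orange [342.8 221.5] [ 96  20  14  14 176] [ 469.3 -310.5   40. ] [ 469.2 -307.2   60. ]
tray corners [array([514. , -52.1,   8. ]), array([447.7, -49. ,   8. ]), array([ 498.5, -359.3,    8. ]), array([ 432.5, -356.4,    8. ])]
can ends [array([479.9, -66.5,  40. ]), array([ 477.8, -145.4,   40. ]), array([ 471.7, -267.7,   40. ]), array([ 469.8, -344.7,   40. ])]
```

```bash
cat > ov.py <<'E'
from h import *
t=np.tan(np.radians(14)); n14=np.array([np.sin(np.radians(14)),0,np.cos(np.radians(14))])
def model(L,yaw):
    c,s=np.cos(yaw),np.sin(yaw); R=np.array([[c,-s,0],[s,c,0],[0,0,1]])
    return lambda x,y,h:np.array(L)+R@(np.array([x,y,-x*t])+h*n14)
def segs(M):
    o=[]
    for y in(-46,46):
        o+=[(M(-68,y,0),M(194,y,0)),(M(-68,y,36),M(194,y,36)),(M(-68,y,0),M(-68,y,36))]
    o+=[(M(-68,-46,0),M(-68,46,0)),(M(194,-46,0),M(194,46,0)),(M(194,-46,28),M(194,46,28))]
    o+=[(M(73,-49,61),M(73,49,61)),(M(194,-49,61),M(194,49,61)),(M(73,-49,61),M(194,-49,61)),(M(73,49,61),M(194,49,61))]
    return o
def draw(M,fn):
    ims=[]
    for n,(x0,y0,x1,y1) in(("top",(90,125,180,245)),("scene",(335,165,425,285))):
        s=4.4; im=cv2.resize(cs[n]["color"][y0:y1,x0:x1,::-1],None,fx=s,fy=s,interpolation=cv2.INTER_CUBIC)
        for a,b in segs(M):
            p=((proj(n,[a,b])-[x0,y0]+.5)*s).astype(int); cv2.line(im,tuple(map(int,p[0])),tuple(map(int,p[1])),(0,255,0),1)
        ims.append(im)
    cv2.imwrite(fn,np.hstack(ims))
E
python3 -c "
from ov import *
yaw=np.radians(1.25);
for k,S in(('A',[706,263.8,41.3]),('B',[720.7,264.1,39.5])):
    L=np.array(S)-[194*np.cos(yaw),194*np.sin(yaw),-194*t]; print(L); draw(model(L,yaw),f'pics/ov{k}.png')
"
```

```text
[512.04616675 259.5679123   89.66963255]
[526.74616675 259.8679123   87.86963255]
```

View pics/ovA.png

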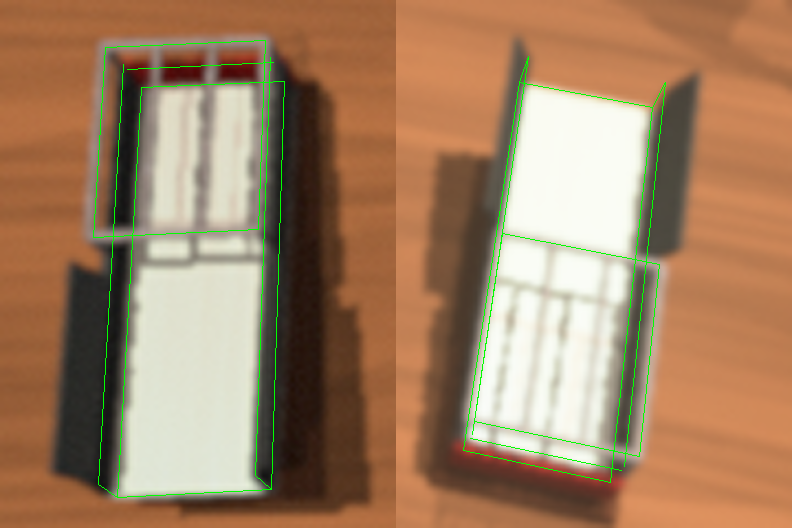

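View pics/ovB.png

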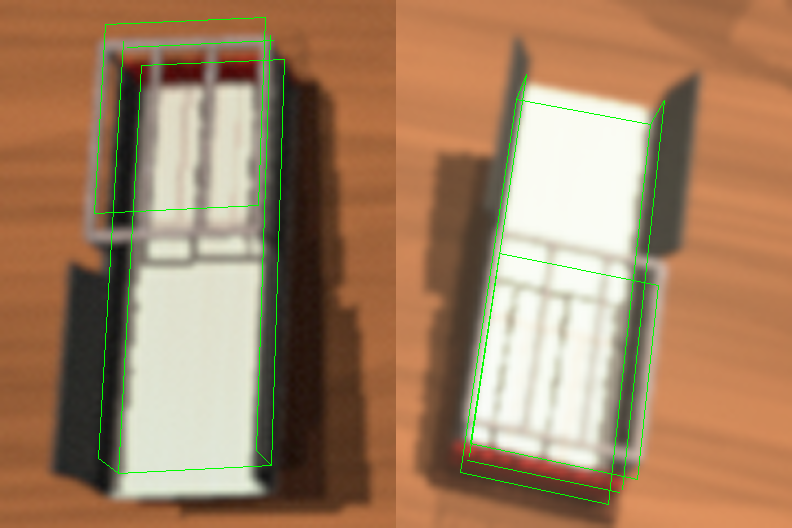

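Hypothesis A (normal heights) fits both views. I'll check the yaw using the left floor edge in the top view and the right floor edge in the scene view.

```bash
python3 - <<'E'
from ov import *
from scipy.optimize import least_squares
L=np.array([512.05,259.57,89.67])
g=cs["top"]["color"].min(2).astype(float)
pts=[]
for r in list(range(190,235,4)):
    row=g[r,95:175]; i=np.where(row>120)[0]; 
    j=i[0]; u=95+j-1+(120-row[j-1])/(row[j]-row[j-1])
    j2=i[-1]; u2=95+j2+(row[j2]-120)/(row[j2]-row[j2+1])
    pts.append((u,r,u2)); 
print(np.round(pts[::3],1))
def toplane(n,uv):  # floor plane
    o,d=ray(n,uv); s=((L-o)@n14)/(d@n14); return o+s*d
a=np.array([toplane("top",p[:2]) for p in pts]); print(a[[0,-1]].round(1), "left yaw",np.degrees(np.polyfit(a[:,0],a[:,1],1)[0]))
b=np.array([toplane("top",(p[2],p[1])) for p in pts]); print(b[[0,-1]].round(1),"right", np.degrees(np.polyfit(b[:,0],b[:,1],1)[0]))
g=cs["scene"]["color"].min(2).astype(float); q=[]
for r in range(192,250,4):
    row=g[r,335:420]; i=np.where(row>150)[0]
    # last of first contiguous run
    j2=i[i<60][-1]; q.append(((335+j2+(row[j2]-150)/(row[j2]-row[j2+1])),r,335+i[0]))
a=np.array([toplane("scene",p[:2]) for p in q]); print(np.round(q[::4],1)); print(a[::2].round(1),"scene +y edge yaw",np.degrees(np.polyfit(a[:5,0],a[:5,1],1)[0]))
for u in((363.5,184),): print(toplane("scene",u))
E
```

```text
[[119.6 190.  149.1]
 [119.3 202.  148.5]
 [118.3 214.  147.9]
 [117.2 226.  147.3]]
[[572.4 305.5  74.6]
 [452.5 304.9 104.5]] left yaw 0.1321799800542907
[[570.1 224.6  75.2]
 [450.  221.2 105.1]] right 0.9112400105532033
[[392.2 192.  363. ]
 [390.2 208.  360. ]
 [392.3 224.  357. ]
 [393.2 240.  354. ]]
[[454.  303.7 104.1]
 [480.8 304.   97.4]
 [507.2 304.   90.9]
 [533.  304.4  84.5]
 [555.6 315.9  78.8]
 [578.5 323.9  73.1]
 [602.8 324.2  67. ]
 [626.7 324.2  61.1]] scene +y edge yaw 0.7673698097398481
[446.89416059 215.50221192 105.91517531]
```

Dispenser result: load point ≈ (512, 258.8, 89.7), yaw ≈ 0.7°. The oats canister at top px (270,219) is the only one in the tray with a white band. The look-alikes are plain pink and turquoise and lie outside the tray. The crop confirmed this, so I'll pick up the oats.

```bash
cat > r.py <<'E'
from workcell import manip, ungrasp, grab, kin, eyes, order, finder
import numpy as np, cv2, pickle
from scipy.spatial.transform import Rotation as Ro
L=np.array([512,258.8,89.7]); YAW=np.radians(0.7)
def quat(ydir,z):
    z=np.array(z,float);z/=np.linalg.norm(z); y=np.array(ydir,float); y-=z*(y@z); y/=np.linalg.norm(y)
    return Ro.from_matrix(np.array([np.cross(y,z),y,z]).T).as_quat()
def snap(tag):
    c={n:eyes.camera(n) for n in("top","scene")}; pickle.dump(c,open("cams.pkl","wb"))
    cv2.imwrite(f"pics/{tag}.png",np.hstack([cv2.resize(c[n]["color"][...,::-1],(400,300)) for n in c]))
    return c
TR=-0.05 # tray axis dir (0.05,1)
def mag_frame():
    a=np.radians(14); c,s=np.cos(YAW),np.sin(YAW)
    ex=np.array([c,s,0]); n=ex*np.sin(a)+np.array([0,0,np.cos(a)]); dn=ex*np.cos(a)-np.array([0,0,np.sin(a)])
    return ex,n,dn
def place_pose(x,h,sg):  # grasp point at distance h normal to the floor
    ex,n,dn=mag_frame(); P=L+dn*(x/np.cos(np.radians(14)))+n*h
    return P,quat(sg*dn,-n),n
E
python3 - <<'E'
from r import *
np.set_printoptions(suppress=True,precision=2)
for sg in(1,-1):
    q=quat([sg,-.05*sg,0],[0,0,-1]); print("pick",sg,kin.ik([479,-106,200],q),kin.ik([479,-106,33],q), kin.ik([469,-306,33],q))
    P,q,n=place_pose(-4,29,sg); print("place",sg,P,kin.ik(P-8*n,q),kin.ik(P+110*n,q))
E
```

```text
pick 1 [-0.37  0.32  1.68 -0.    1.14 -0.32] [-0.37  0.56  1.86 -0.    0.72 -0.32] [-0.71  0.65  1.66 -0.    0.83 -0.66]
place 1 [515.02 258.84 118.84] [0.3  0.68 1.36 0.07 1.34 0.26] [0.29 0.63 1.12 0.07 1.63 0.27]
pick -1 [-0.37  0.32  1.68 -0.    1.14  2.82] [-0.37  0.56  1.86 -0.    0.72  2.82] [-0.71  0.65  1.66 -0.    0.83  2.48]
place -1 [515.02 258.84 118.84] [ 0.3   0.68  1.36  0.07  1.34 -2.88] [ 0.29  0.63  1.12  0.07  1.63 -2.87]
```

```bash
python3 - <<'E'
from r import *
q=quat([1,-.05,0],[0,0,-1])
manip.goto([479,-106,170],q); 
print(manip.move_l([479,-106,34],velocity=120,threshold=15), manip.observe()["position"])
grab(40); s=manip.observe(); print(s["gripper_width"],s["ft_force"],s["time_s"])
manip.move_l([479,-106,200],velocity=150)
s=manip.observe(); print(s["gripper_width"],s["ft_force"],s["time_s"]); snap("lift1")
E
```

```text
False [ 479.45489927 -106.14757243   34.57863138]
0.5751618938455896 [-1.50042922  1.04465074  4.69705275] 4.9083
0.5745926070740667 [ 0.09671379  0.46412163 -1.08062114] 6.1667
```

View pics/lift1.png

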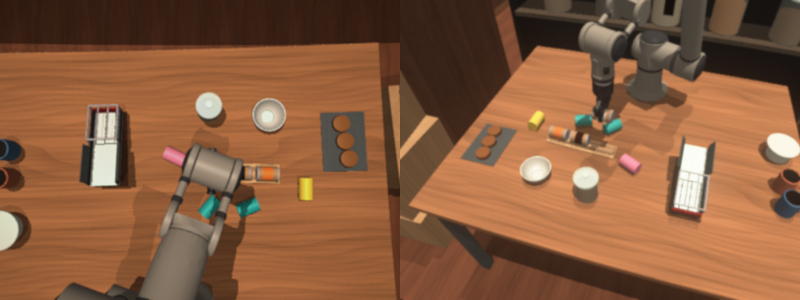

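The oats canister is held (width 0.575 ≈ 49 mm, −1.1 N). It's out of the tray in the scene view at about (603,118). I'll check its centring in the jaws.

```bash
python3 - <<'E'
from h import *
c=cs["scene"]["color"]; x0,y0,x1,y1=225,120,295,175
im=cv2.resize(c[y0:y1,x0:x1,::-1],None,fx=9,fy=9,interpolation=cv2.INTER_CUBIC)
for p,col in((proj("scene",[[479,-106-38,206],[479,-106,206],[479,-106+38,206]]),(0,255,0)),):
    for u in p: cv2.circle(im,tuple(int(v) for v in (u-[x0,y0]+.5)*9),4,col,-1)
cv2.imwrite("pics/l1c.png",im)
E
```

```text
(no output)
```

View pics/l1c.png

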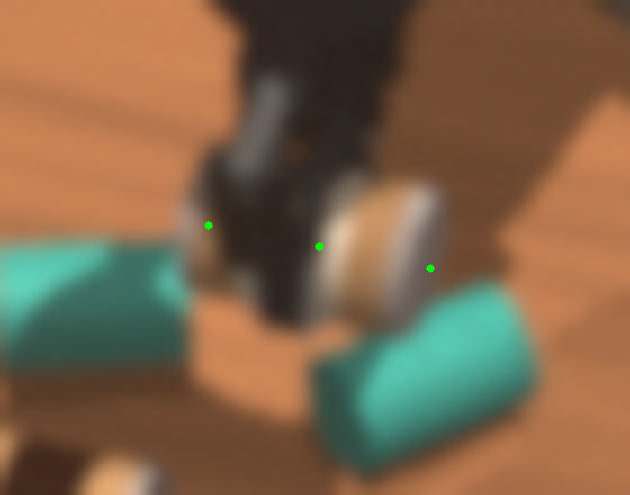

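It's centred to within a few mm, so I'll place it.

```bash
cat > place.py <<'E'
from r import *
def place(tag):
    P,q,n=place_pose(-4,29.5,1)
    manip.goto(P+110*n,q)
    print("touch",manip.move_l(P-8*n,velocity=90,threshold=12), manip.observe()["position"]-(P-8*n))
    s=manip.observe(); print(s["ft_force"],s["time_s"])
    ungrasp(); manip.move_l(P+110*n,velocity=120)
    manip.pause(0.3); print(manip.observe()["time_s"]); return snap(tag)
E
python3 - <<'E'
from place import *
place("placed1")
c=pickle.load(open("cams.pkl","rb"))
cv2.imwrite("pics/p1.png",np.hstack([cv2.resize(c["top"]["color"][125:245,90:180,::-1],None,fx=4,fy=4),cv2.resize(c["scene"]["color"][165:285,335:425,::-1],None,fx=4,fy=4)]))
E
```

```text
touch False [0.4348748  0.0850261  0.55684344]
[-0.91119662  1.03970733 -1.261173  ] 9.1167
11.0083
```

View pics/p1.png

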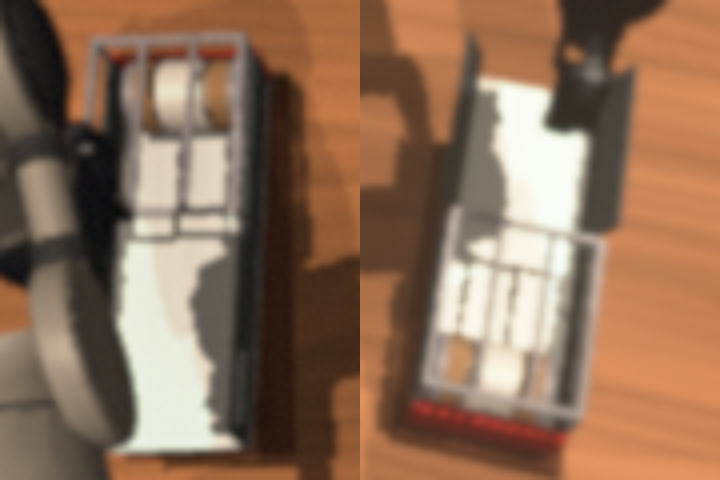

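The oats canister rests crosswise at the red stop, with its band at top px ≈ (133,149). Next I'll compare that with the model, then pick the flakes at top px (343,221), which is the only orange-banded one and sits at the right end of the tray (already seen enlarged).

```bash
python3 - <<'E'
from h import *
from place import *
print("expected top px",proj("top",[[512+176,260.9,71.7+15]]),"scene",proj("scene",[[512+176,260.9,71.7+15]]))
q=quat([1,-.05,0],[0,0,-1])
manip.goto([469,-306,170],q)
print(manip.move_l([469,-306,34],velocity=120,threshold=15), manip.observe()["position"])
grab(40); s=manip.observe(); print(s["gripper_width"],s["time_s"])
manip.move_l([469,-306,200],velocity=150)
s=manip.observe(); print(s["gripper_width"],s["ft_force"],s["time_s"]); snap("lift2")
E
```

```text
expected top px [[134.36951826 147.2225928 ]] scene [[369.75803416 256.23203215]]
False [ 469.41064776 -306.34174773   34.72025232]
0.5714772093370486 14.8833
0.5692065316926938 [ 0.28708973 -0.47176571 -1.66684072] 16.1417
```

View pics/lift2.png

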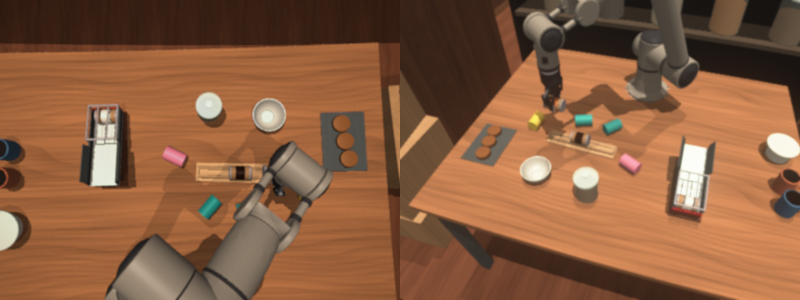

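The flakes canister is held, and cocoa is still in the tray at (238,173) in the top half-picture. I'll place the flakes the same way.

```bash
python3 - <<'E'
from place import *
place("placed2")
manip.goto([300,-50,350],quat([1,0,0],[0,0,-1])) if kin.ik([300,-50,350],quat([1,0,0],[0,0,-1])) is not None else manip.goto([420,0,300],quat([1,0,0],[0,0,-1]))
c=snap("end"); print(manip.observe()["time_s"],manip.observe()["position"])
cv2.imwrite("pics/p2.png",np.hstack([cv2.resize(c["top"]["color"][125:245,90:180,::-1],None,fx=4,fy=4),cv2.resize(c["scene"]["color"][165:285,335:425,::-1],None,fx=4,fy=4)]))
E
```

```text
touch False [0.45153871 0.09482201 0.54619582]
[-0.45157083 -0.74575612 -0.69127232] 19.75
21.6417
23.3667 [300.63839787 -49.88946592 349.80266899]
```

View pics/p2.png

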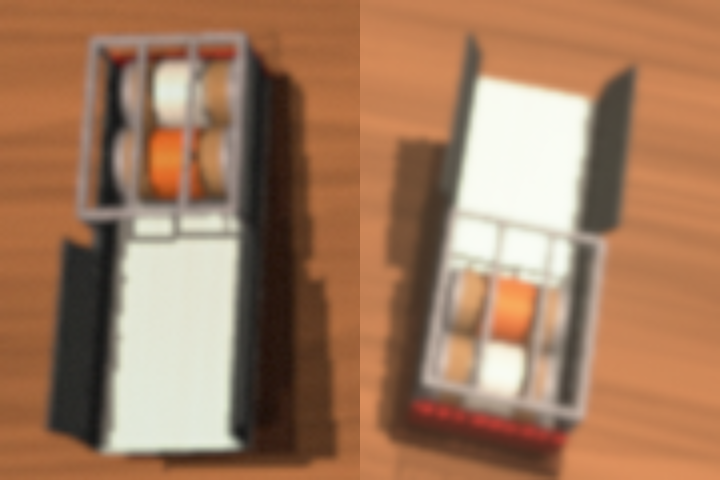

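View pics/end.png

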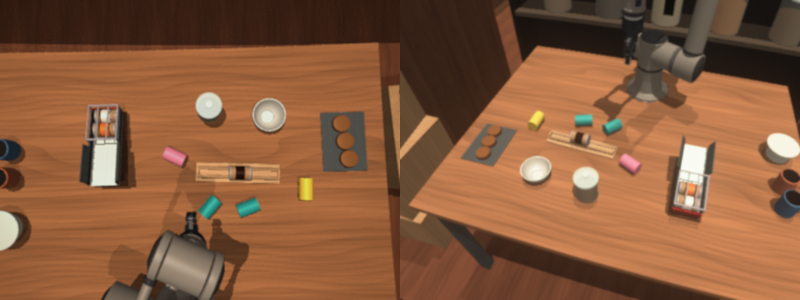

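White (oats) is at the red stop and orange (flakes) lies directly behind it, both crosswise. Cocoa is in its place and the arm is clear, so I'll hand the job in.

```bash
python3 -c "
from workcell import order,manip
manip.pause(0.3); print(order.close_job())"
```

```text
the job is handed in; nothing more can be done
None
```

I loaded the oats canister (white band) and then the corn flakes canister (orange band) into the dispenser and handed the job in at about 24 s of the 56 s allowed.

- **Oats:** it rolled down to the red stop and lies crosswise. Its band was about 2 px (a few mm) from where my fitted model of the dispenser put it in the top view.
- **Corn flakes:** it rests crosswise directly behind the oats in both camera views. I judged this by eye and did not measure its position.
- **Cocoa:** it is still in its place in the tray, also judged by eye.
- **Arm:** it was parked clear of everything before hand-in. No contact threshold tripped, and none of the force readings I took exceeded about 5 N.

**One disagreement:** some of my first stereo matches of the dispenser's corners were 7–10 mm apart between the two cameras. I settled it by overlaying the fitted model on both pictures and measuring the floor edge. Both canisters then went in without trouble.

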